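# Vacuum leak check of a capped syringe

## Robot

A 6-joint arm with a two-finger parallel gripper is mounted at the origin on a cart in front of the work surface, level with it; the furniture and walls round the work are solid. World frame = base frame: x ahead of the robot, y to its left, z up, the work surface at z = 0. Lengths are in mm, angles in rad, forces in N, time in s.
With the tool pointing down it reaches from about 350 to 775 mm from the base axis. Payload 7.3 kg.
Tool frame: the origin (TCP) lies at the very end of the fingers, on their centre line; the grasp point (between the pads) lies 19 mm behind it; z points along the fingers, y is the line along which they close (so a half turn about z gives the same grasp; the last joint's range is limited). The gripper opens to 92 mm and grips with 3 to 60 N. Pads are 19 mm wide; open, the fingers measure 130 mm over their backs; the gripper's body (75 mm by 190 mm) begins 47 mm behind the grasp point.
Start: joints at [1.007, 0.342, 1.524, -0, 1.275, -0.146], TCP at [213.007, 479.867, 226.741] pointing down, gripper open.
Joint ranges: [-2.53, 2.53], [-0.77, 2.02], [0.04, 2.7], [-1, 4.14], [0.28, 2.66], [-3.11, 3.11]. Speed limits (rad/s): [2.57, 2.57, 3.14, 3.14, 3.14, 3.14].

## Interface

Orientations are given as [roll, pitch, yaw] about the fixed x, y, z axes, in that order (R = Rz(yaw) Ry(pitch) Rx(roll)).
In Python, from plant import get_obs, vision, workorder gives the robot as it stands.
- The arm moves only by the shell command python3 -m pendant 'ROWS' [OPENING]. ROWS is a JSON object of lists of equal length, an entry for each row: "dp": the shift along the tool's x, y, z in m, a list of three; "rotation": the turn, a rotation vector about the tool's x, y, z in rad, a list of three. A call has 1 to 8 rows; each row is the pose to reach, as a shift and turn from the pose commanded when the call began, along the tool's axes at that moment; what a row does not reach only later rows make up. A row lasts 1/8 s, in which the tool goes at most 62.5 mm and 10.7 degrees, less where a joint would pass 70% of its speed; a pose out of reach is approached as far as the arm can. A call with a gripper value outside its range is refused whole. OPENING is the finger opening in m, from 0 to 0.0918, set as the call begins (- or left out, the last holds). The fingers move at their own pace and stop on an object; the grip force is fixed at half the most. Time passes only in rows, so rows that repeat a pose let the fingers close. It gives the time, the measured TCP pose, the force, the opening and the grip force at its end, in the units of the state.
- get_obs(): the state, without advancing time (a new reading comes with each control period).
- vision.capture(name): name is "scene" or "top"; returns a dict with "pixels" (480x640x3 uint8, red, green, blue), "vfov" (degrees; the focal length in pixels is half the picture's height over the tangent of half this angle, whatever the lens; pixels are square), "cx", "cy" (the principal point, pixels), "dist" ([k1, k2, p1, p2, k3] as OpenCV has them; the pictures are not rectified), "pose" (4x4, takes a point from camera to world coordinates). Camera axes: x right, y up, looking along -z (the intrinsics and any distortion apply to the point x, -y, -z); pixel columns grow to the right and rows downward; lengths in mm; the calibration is good to about 2 mm. A picture is of the moment at which its call begins. There is no depth.
- workorder.close_job(): hands the job in; it is judged then, once.
The state is a dict: "time": time; "joint_positions": joint angles; "dq": joint speeds; "tau": joint torques, N m; "tool_pos": TCP position; "tcp_rot": TCP orientation; "contact_force": force on the tool from outside, world axes, zero at the start; "moment": the same for the moment, N m; "grip_width": finger opening in mm; "finger_force": force on a finger pad.
Only numpy, scipy, OpenCV 4.12 (cv2) and the standard library are available. Lean on these libraries where they do the work, as an engineer would, in place of code of your own. Each camera call takes 0.05 s, during which the arm holds its last target. There are 200 camera calls.

## Task

Start the vacuum leak check on the capped syringe lying in the cradle: slide the cradle's blue clamp jaw shut until it presses on the barrel, gently enough not to crush it, so that the barrel cannot ride up. Then draw the plunger out against the vacuum until the front (tip-side) edge of the black stopper stands at the red marker ring, not well past it, and finish with the gripper still holding it there, since it springs back if let go. Never let the plunger snap back, and leave the ring and the other things on the bench where they are.

Things in the scene. Friction and masses are not known exactly. Their poses are not given: they have to be found in the camera images.
- cradle: aluminium syringe cradle fixed to the bench, base 144 x 132 x 14 mm. Origin: on the bench under the syringe's finger flange; x along the syringe to the capped tip (away from the robot), y left towards the sliding jaw, z up. The syringe axis is 45 mm above the origin. It ends 17 mm behind the origin (-x). Cheeks at the flange 62 mm high, fixed jaw (x 73 to 105 mm, y -36 mm) 60 mm high
- jaw: blue sliding clamp jaw, 30 mm along x, with a black rubber V notch facing the barrel. On top a ribbed grip tab: 26 mm along cradle x, 10 mm thick along cradle y, from 57 to 93 mm above the bench. Origin: middle of the tab, 80 mm above the bench, at cradle x = 89 mm, y = 26 mm + jaw_slide. Axes as the cradle's
- jaw_slide (a joint): opening of the sliding jaw in m along cradle y: about 0 when it touches the barrel, up to 0.032 open. It stays where it is left; it takes about 5 N to slide it
- syringe: loose clear plastic syringe lying in the cradle: barrel 26 mm in diameter and 115 mm long, red cap on the tip. Origin: on its axis at the rear face of the finger flange, in the cradle's slot; x along the axis to the tip. The flange (52 x 26 x 3 mm) sits in the slot with 1 mm of play, which takes the pull
- plunger: white plunger with a black stopper seen through the barrel. Origin: on the axis at the stopper's front (tip-side) edge; x to the tip. Its rod, 14 x 14 mm over its ribs, comes out of the barrel's rear towards the robot and ends in a round thumb plate, 30 mm diameter, 3 mm thick, its front face 121 mm behind the origin. At rest 48 mm of rod is free between cradle and thumb plate
- thumb_plate (a point): centre of the front (tip-side) face of the plunger's thumb plate, on the axis, 45 mm above the bench; grip the rod just in front of it
- plunger_draw (a joint): how far the plunger is drawn out, in m: 0 at rest, growing towards the robot, at most 0.055. The vacuum pulls it back like a spring, about 450 N/m (9 to 17 N at the ring), with about 1 N of friction
- ring: thin red marker ring, 2 mm wide and 29 mm in diameter, round the barrel 20 to 36 mm behind the stopper's front edge at rest. Origin: at its middle on the axis; x along the axis to the tip
- saddle (a point): point fixed to the cradle on the syringe axis, where the syringe's origin belongs (flange in its slot)
- timer: white bench timer 66 x 66 x 18 mm, a bystander. Origin: centre of its underside
- reservoir: white reagent trough 52 x 124 x 30 mm, a bystander. Origin: centre of its underside
- marker_2: white felt marker with a black cap, 13 x 132 x 14 mm, a bystander. Origin: centre of its underside

How it is judged (in metres and radians):
On the way, in this order (a step that is already met when the one before it is completed fails the run):
1. the clamp jaw is shut and presses on the barrel (over 3 N) while the plunger is still at rest (contact force between jaw and syringe above 3 N and value of joint jaw_slide below 0.002 m and value of joint plunger_draw below 0.005 m), for 0.2 s.
2. the stopper's front edge is drawn to the ring, within 3 mm, with the jaw still shut (x of plunger in the frame of ring between -0.003 and 0.003 m and value of joint jaw_slide below 0.002 m), for 0.3 s.
At the end, for the whole second after the job is handed in: the gripper holds the plunger, at rest, with the stopper's front edge within 3 mm of the middle of the ring; the jaw is still shut on the barrel (under 2 mm open), and the syringe lies straight in the cradle with its flange in the slot (within 4 mm) (all of step 2 and velocity of joint plunger_draw between -0.01 and 0.01 m/s and contact force between the fingers and plunger above 5 N and contact force between plunger and cradle below 0.5 N and distance between syringe and saddle below 0.004 m and angle between the x axis of syringe and the x axis of cradle, either way round below 0.05 rad); the arm keeps its last pose, push and grip.
It fails at once if the plunger is drawn more than 8 mm past the ring (x of plunger in the frame of ring below -0.008 m).
It fails at once if the plunger snaps back (faster than 0.2 m/s) (velocity of joint plunger_draw below -0.2 m/s).
It fails at once if the barrel is crushed by the jaw (over 60 N) (contact force between jaw and syringe above 60 N).
It fails at once if the marker ring is shifted by more than 5 mm (distance of ring from where it was at the start of the episode above 0.005 m).
It fails at once if a bystander is moved by more than 20 mm (distance of any of timer, reservoir, marker_2 from where it was at the start of the episode above 0.02 m).
It also fails if it takes over 45 s, if anything falls off the work surface, if the arm or the gripper's body presses on something with over 40 N, if the wrist force passes 120 N, or if a joint passes its speed limit or range.

## Working session

There is one attempt and no reset: what is moved stays moved. The work goes in short steps, Python scripts to look and compute and a shell command to move; the robot and the scene stay as the last step left them, time stands still between calls to the robot, and variables do not carry over. Pictures are saved under pics/ and viewed, at most 10 in all, crops included, and the job is handed in when it is done.

```bash
mkdir -p pics
cat > h.py <<'E'
import numpy as np, cv2
from plant import get_obs, vision, workorder
def K(c):
    f=240/np.tan(np.radians(c["vfov"])/2); return np.array([[f,0,c["cx"]],[0,f,c["cy"]],[0,0,1.]])
def save(c,n): cv2.imwrite(n,cv2.cvtColor(c["pixels"],cv2.COLOR_RGB2BGR))
def ray(c,uv):
    p=cv2.undistortPoints(np.array([[uv]],float),K(c),np.array(c["dist"],float))[0,0]
    P=np.array(c["pose"]); return P[:3,3],P[:3,:3]@np.array([p[0],-p[1],-1])
def at_z(c,uv,z):
    o,d=ray(c,uv); return o+d*(z-o[2])/d[2]
def proj(c,X):
    P=np.array(c["pose"]); q=(np.atleast_2d(X)-P[:3,3])@P[:3,:3]; q=q*[1,-1,-1]
    return cv2.projectPoints(q,np.zeros(3),np.zeros(3),K(c),np.array(c["dist"],float))[0][:,0]
E
python3 - <<'E'
from h import *
for n in("scene","top"):
    c=vision.capture(n); save(c,f"pics/{n}0.png"); print(n,np.round(c["pose"],2).tolist(),c["vfov"],c["dist"])
print(get_obs())
E
```

```text
scene [[0.46, 0.39, -0.8, -453.97], [-0.89, 0.23, -0.4, -609.02], [0.02, 0.89, 0.45, 653.88], [0.0, 0.0, 0.0, 1.0]] 46.72132677402412 [-0.14475338  0.          0.          0.          0.        ]
top [[-0.01, 0.99, -0.13, 391.66], [-1.0, -0.01, 0.02, -74.75], [0.01, 0.13, 0.99, 1216.69], [0.0, 0.0, 0.0, 1.0]] 47.17271109464109 [-0.16730861  0.          0.          0.          0.        ]
{'time': 0.1, 'joint_positions': array([ 1.00696638e+00,  3.42608742e-01,  1.52489714e+00, -4.36287599e-05,
        1.27541066e+00, -1.45996521e-01]), 'dq': array([ 8.13832060e-05, -8.09732625e-04, -3.55995883e-03, -7.77229641e-04,
        2.63543978e-04, -2.91313941e-04]), 'tau': array([ 1.17514435e-03, -4.32003736e+01, -2.44695067e+01,  7.18549825e-02,
        5.26715477e-02, -1.01500052e-05]), 'tool_pos': array([212.83229785, 479.5333139 , 226.14596018]), 'tcp_rot': array([-3.14027678e+00, -1.51318999e-04,  2.72377185e+00]), 'contact_force': array([-0.03349581,  0.37791876,  0.44384416]), 'moment': array([ 0.02780131,  0.0444144 , -0.03619911]), 'finger_force': 0.0, 'grip_width': 91.56569809614157}
```

View pics/scene0.png

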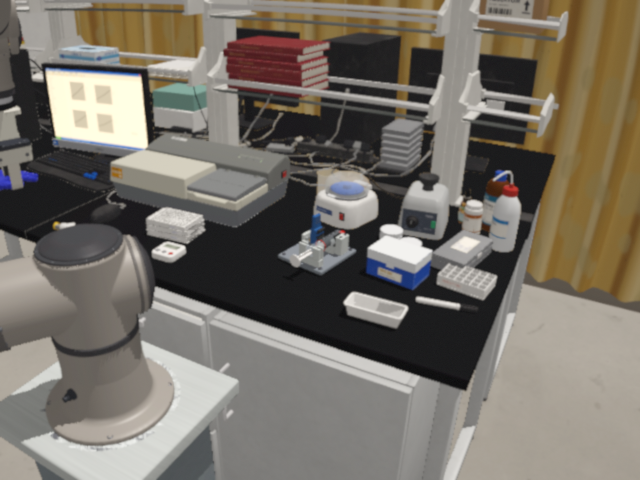

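View pics/top0.png

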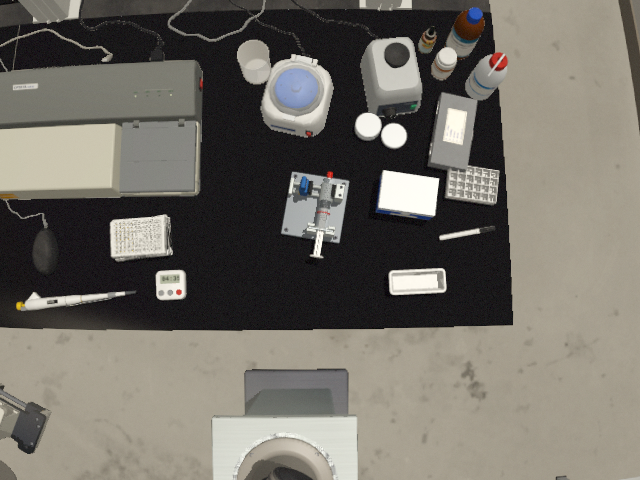

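The cradle is at about (316,210) in top, with the plunger pointing at the robot and ending at (316,257). The blue tab is at (304,185). Next, enlarged crops.

Run:
```python
import cv2
a=cv2.imread("pics/top0.png")[165:265,265:365]; b=cv2.imread("pics/scene0.png")[205:280,270:370]
cv2.imwrite("pics/c_top.png",cv2.resize(a,(600,600),interpolation=cv2.INTER_CUBIC))
cv2.imwrite("pics/c_sc.png",cv2.resize(b,(800,600),interpolation=cv2.INTER_CUBIC))
```

```text
(no output)
```

View pics/c_top.png

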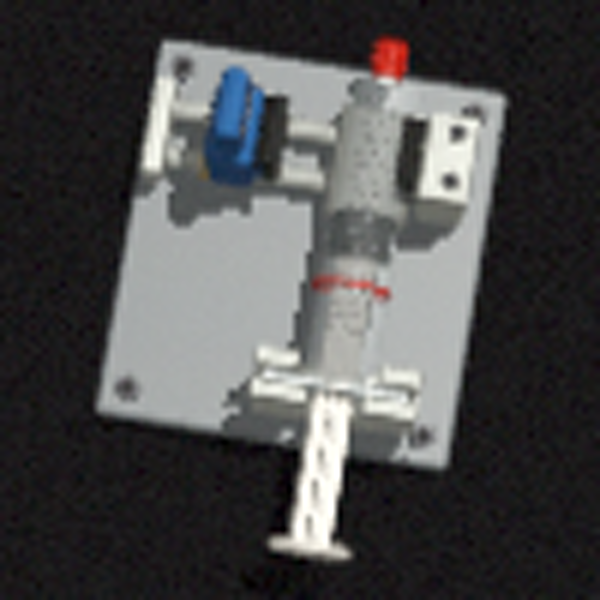

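View pics/c_sc.png

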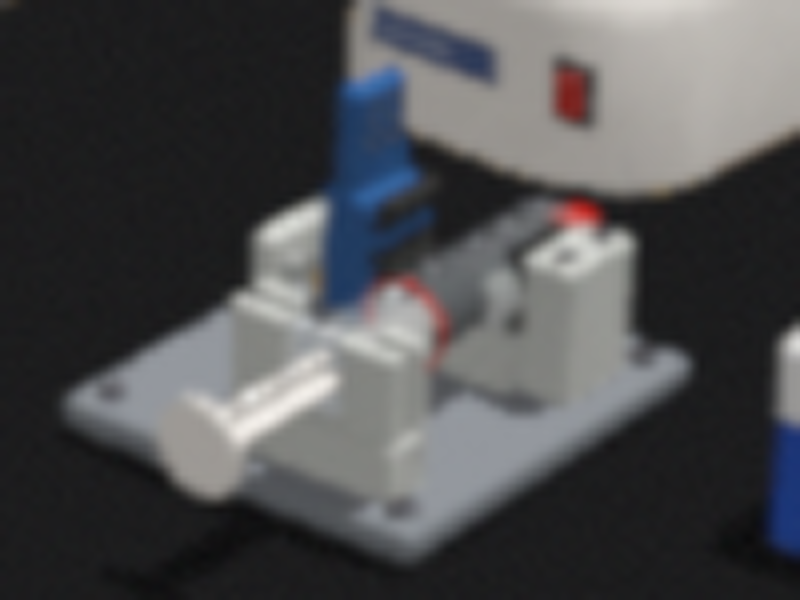

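Top crop: base corners at (165,40), (507,95), (447,468), (97,412). The thumb plate rim runs (268,545)–(353,555), the ring (313,283)–(390,293), and the stopper's dark band is at y≈212–260. The blue tab top is around (235,100). The scene crop shows the plate at (205,447), the ring at (410,310) and the tab top at (370,80).

Run:
```python
from h import *
t=vision.capture("top"); s=vision.capture("scene")
T=lambda x,y:((x+.5)/6-.5+265,(y+.5)/6-.5+165)
S=lambda x,y:((x+.5)/8-.5+270,(y+.5)/8-.5+205)
C=np.array([at_z(t,T(*p),14) for p in[(165,40),(507,95),(447,468),(97,412)]])[:,:2]; print(C.round(1))
print([np.linalg.norm(C[i]-C[i-1]).round(1) for i in range(4)])
d=(C[0]-C[3])+(C[1]-C[2]); w=(C[0]-C[1])+(C[3]-C[2]); yaw=np.arctan2(d[1],d[0]); print("yaw",yaw,np.arctan2(-w[0],w[1]))
Cs=np.array([at_z(s,S(*p),14) for p in[(65,400),(405,548),(690,360)]])[:,:2]; print("scene corners L-rear,R-rear,R-front",Cs.round(1))
def loc(p,o,y): 
    c,s_=np.cos(y),np.sin(y); q=np.array(p)[:2]-o; return np.array([c*q[0]+s_*q[1],-s_*q[0]+c*q[1]])
# origin: rear edge + 17 along d; y from axis points at z=45
dn=d/np.linalg.norm(d); O=(C[2]+C[3])/2+17*dn
for n,p,z in[("plateL",(268,545),45),("plateR",(353,555),45),("ringL",(313,283),45),("ringR",(390,293),45),("capfront",(392,40),45),("flange",(335,385),58),("stopFrontL",(332,209),45),("stopFrontR",(392,219),45),("stopRearL",(325,253),45),("tabtop c",(236,100),93),("stopfrT",(362,212),57)]:
    P=at_z(t,T(*p),z); print(n,P.round(1),loc(P,O,yaw).round(1))
for n,p,z in[("plate back c",(205,447),45),("tabtop",(370,80),93),("ringtop",(405,281),59.5)]:
    P=at_z(s,S(*p),z); print("scene",n,P.round(1),loc(P,O,yaw).round(1))
print("O",O)
```

```text
[[ 691.4  -24.3]
 [ 669.  -151.9]
 [ 529.1 -127. ]
 [ 551.4    1.4]]
[np.float64(142.4), np.float64(129.5), np.float64(142.1), np.float64(130.3)]
yaw -0.17901487198425822 -0.17299067194888826
scene corners L-rear,R-rear,R-front [[ 5.464e+02 -5.000e-01]
 [ 5.193e+02 -1.288e+02]
 [ 6.633e+02 -1.533e+02]]
plateL [498.7 -61.3  45. ] [-58.1  -6. ]
plateR [494.7 -91.6  45. ] [-56.6 -36.4]
ringL [593.2 -78.5  45. ] [37.9 -6. ]
ringR [ 589.2 -106.2   45. ] [ 38.9 -34. ]
capfront [ 682.8 -108.3   45. ] [131.4 -19.5]
flange [554.2 -85.8  58. ] [  0.8 -20.2]
stopFrontL [620.2 -85.7  45. ] [65.8 -8.3]
stopFrontR [ 616.3 -107.3   45. ] [ 65.8 -30.3]
stopRearL [604.1 -82.9  45. ] [49.5 -8.5]
tabtop c [649.9 -52.3  93. ] [89.1 29.9]
stopfrT [616.7 -96.3  57. ] [ 64.2 -19.4]
scene plate back c [493.9 -78.   45. ] [-59.8 -23.3]
scene tabtop [642.7 -51.4  93. ] [81.8 29.4]
scene ringtop [587.3 -92.7  59.5] [ 34.7 -21.1]
O [556.94462505 -65.78828656]
```

```bash
python3 -m pendant '{"dp":[[-0.06,-0.026,0],[-0.115,-0.05,0],[-0.17,-0.075,0],[-0.225,-0.1,0],[-0.28,-0.123,0],[-0.335,-0.147,0],[-0.39,-0.172,0],[-0.44,-0.194,0]],"rotation":[[0,0,0],[0,0,-0.05],[0,0,-0.1],[0,0,-0.15],[0,0,-0.2],[0,0,-0.242],[0,0,-0.242],[0,0,-0.242]]}' 0
cat >> h.py <<'E'
O=np.array([552.5,-86.]); YAW=-0.176
def RL(): c,s=np.cos(YAW),np.sin(YAW); return np.array([[c,-s],[s,c]])
def loc(p): return RL().T@(np.array(p)[:2]-O)
def world(l): return O+RL()@np.array(l)
def need(l,z):
    from scipy.spatial.transform import Rotation as R
    o=get_obs(); M=R.from_euler('xyz',o["tcp_rot"]).as_matrix()
    D=np.r_[world(l),z]-o["tool_pos"]; return (M.T@D).round(1)
def st():
    o=get_obs(); print("t",round(o["time"],2),"loc",loc(o["tool_pos"]).round(1),"z",o["tool_pos"][2].round(1),"rot",o["tcp_rot"].round(3),"F",o["contact_force"].round(1),"Floc",(RL().T@o["contact_force"][:2]).round(1),"w",round(o["grip_width"],1),"g",round(o["finger_force"],1))
E
python3 -c "
from h import *
st(); print(need([89,95],150))
t=vision.capture('top');s=vision.capture('scene')
T=lambda x,y:((x+.5)/6-.5+265,(y+.5)/6-.5+165)
S=lambda x,y:((x+.5)/8-.5+270,(y+.5)/8-.5+205)
# post top: rear end corners
a,d=ray(t,T(148,172));b,e=ray(s,S(255,238))
k=np.linalg.lstsq(np.c_[d,-e],b-a,rcond=None)[0];print(a+d*k[0],b+e*k[1],loc(a+d*k[0]))"
```

```text
time: 1.2
tool_pos: [537.6, 122.2, 226.6]
tcp_rot: [3.141, -0.0, 2.965]
contact_force: [1.1, 0.4, 0.9]
grip_width: 16.2
finger_force: 0.0
t 1.2 loc [-51.1 202.3] z 226.6 rot [ 3.141 -0.     2.965] F [1.1 0.4 0.9] Floc [1.  0.6] w 16.2 g 0.0
[-140.2 -107.3   76.6]
[636.99075892 -18.70545692  33.76818536] [635.50911363 -16.17884491  33.58060999] [71.40275205 81.04869444]
```

```bash
python3 -m pendant '{"dp":[[-0.04,-0.03,0.02],[-0.08,-0.06,0.04],[-0.12,-0.09,0.06],[-0.14,-0.107,0.09],[-0.14,-0.107,0.12],[-0.14,-0.107,0.145],[-0.14,-0.107,0.155],[-0.14,-0.107,0.155]],"rotation":[[0,0,0],[0,0,0],[0,0,0],[0,0,0],[0,0,0],[0,0,0],[0,0,0],[0,0,0]]}' 0 >/dev/null
python3 -c "
from h import *
st(); t=vision.capture('top');s=vision.capture('scene')
a=t['pixels'][160:260,265:365];b=s['pixels'][180:280,270:370]
z=np.hstack([cv2.resize(i,(400,400),interpolation=cv2.INTER_CUBIC) for i in(a,b)])
cv2.imwrite('pics/p1.png',z[:,:,::-1])"
```

```text
t 2.3 loc [87.  97.5] z 71.5 rot [ 3.141e+00 -1.000e-03  2.966e+00] F [ 0.5 -1.4  0.4] Floc [ 0.7 -1.3] w 0.0 g 0.0
```

View pics/p1.png

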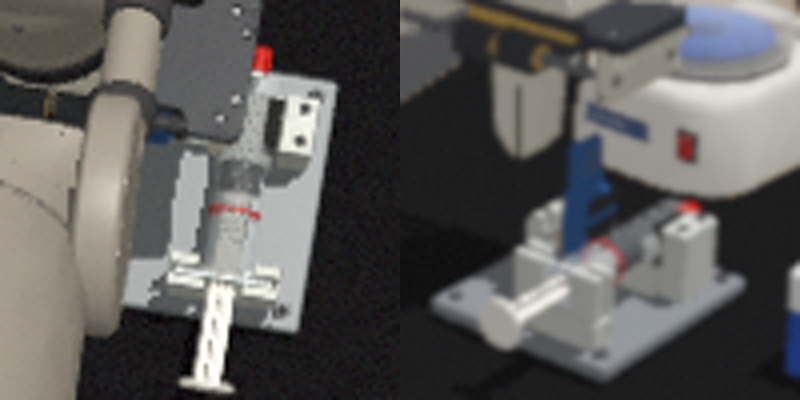

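The closed fingers stand left of the blue tab and above the guide post, so the way is clear. Starting the push along -y.

```bash
python3 -m pendant '{"dp":[[0,-0.008,0],[0,-0.016,0],[0,-0.02,0],[0,-0.024,0],[0,-0.028,0],[0,-0.032,0],[0,-0.036,0],[0,-0.04,0]],"rotation":[[0,0,0],[0,0,0],[0,0,0],[0,0,0],[0,0,0],[0,0,0],[0,0,0],[0,0,0]]}' 0 >/dev/null
python3 -c "
from h import *
st()"
```

```text
t 3.4 loc [87.6 58.2] z 72.0 rot [3.140e+00 1.000e-03 2.966e+00] F [1.1 5.7 1. ] Floc [0.1 5.8] w 0.3 g 2.9
```

```bash
python3 -m pendant '{"dp":[[0,-0.002,0],[0,-0.004,0],[0,-0.005,0],[0,-0.006,0],[0,-0.006,0]],"rotation":[[0,0,0],[0,0,0],[0,0,0],[0,0,0],[0,0,0]]}' 0 >/dev/null
python3 -c "
from h import *
st()"
```

```text
t 4.03 loc [87.6 51.8] z 72.0 rot [3.140e+00 1.000e-03 2.966e+00] F [1.6 4.9 2.2] Floc [0.7 5.1] w 0.2 g 2.6
```

```bash
for i in 1 2; do :; done; python3 -m pendant '{"dp":[[0,-0.001,0],[0,-0.002,0]],"rotation":[[0,0,0],[0,0,0]]}' 0 | grep -E "pos|force"
python3 -m pendant '{"dp":[[0,-0.001,0],[0,-0.001,0]],"rotation":[[0,0,0],[0,0,0]]}' 0 | grep -E "pos|force"
```

```text
tool_pos: [647.5, -52.3, 72.0]
contact_force: [1.5, 5.3, 2.7]
finger_force: 2.7
tool_pos: [647.3, -53.0, 72.0]
contact_force: [0.9, 5.8, 2.3]
finger_force: 3.2
```

```bash
python3 -m pendant '{"dp":[[0,-0.001,0],[0,-0.001,0]],"rotation":[[0,0,0],[0,0,0]]}' 0 | grep -E "pos|force"
python3 -m pendant '{"dp":[[0,-0.001,0],[0,-0.001,0]],"rotation":[[0,0,0],[0,0,0]]}' 0 | grep -E "pos|force"
```

```text
tool_pos: [647.3, -53.1, 72.1]
contact_force: [1.3, 9.8, 1.8]
finger_force: 4.8
tool_pos: [647.3, -53.2, 72.1]
contact_force: [2.9, 11.9, 2.1]
finger_force: 6.4
```

```bash
python3 -m pendant '{"dp":[[0,-0.001,0],[0,-0.001,0]],"rotation":[[0,0,0],[0,0,0]]}' 0 | grep -E "pos|force"; python3 -c "
from h import *
st()"
```

```text
tool_pos: [647.3, -53.2, 72.1]
contact_force: [3.5, 16.0, 1.7]
finger_force: 8.0
t 5.28 loc [87.6 48.9] z 72.1 rot [3.136e+00 1.000e-03 2.967e+00] F [ 3.5 16.   1.7] Floc [ 0.6 16.3] w 0.3 g 8.0
```

```bash
python3 -m pendant '{"dp":[[0,-0.001,0],[0,-0.002,0],[0,-0.002,0],[0,-0.002,0],[0,-0.002,0]],"rotation":[[0,0,0],[0,0,0],[0,0,0],[0,0,0],[0,0,0]]}' 0 | grep -E "pos|force"
python3 -m pendant '{"dp":[[0,0.006,0],[0,0.014,0],[0,0.02,-0.03],[0,0.02,-0.06],[0,0.02,-0.09],[0,0.02,-0.09]],"rotation":[[0,0,0],[0,0,0],[0,0,0],[0,0,0],[0,0,0],[0,0,0]]}' 0 >/dev/null
python3 -c "
from h import *
st(); print(need([-45,0],160))"
```

```text
tool_pos: [647.2, -53.4, 72.1]
contact_force: [5.2, 21.9, 2.3]
finger_force: 11.1
t 6.65 loc [88.9 62.4] z 164.3 rot [-3.141  0.005  2.965] F [ 0.4  0.  -0.8] Floc [0.4 0.1] w 0.1 g 0.0
[133.9 -62.5   3.7]
```

```bash
python3 -m pendant '{"dp":[[0.045,-0.02,0],[0.09,-0.04,0],[0.133,-0.062,0],[0.133,-0.062,0.05],[0.133,-0.062,0.09],[0.133,-0.062,0.12],[0.133,-0.062,0.138],[0.133,-0.062,0.138]],"rotation":[[0,0,0],[0,0,0],[0,0,0],[0,0,0],[0,0,0],[0,0,0],[0,0,0],[0,0,0]]}' 0.0918 >/dev/null
python3 -c "
from h import *
st(); t=vision.capture('top');s=vision.capture('scene')
a=t['pixels'][160:260,265:365];b=s['pixels'][180:280,270:370]
z=np.hstack([cv2.resize(i,(400,400),interpolation=cv2.INTER_CUBIC) for i in(a,b)])
cv2.imwrite('pics/p2.png',z[:,:,::-1])"
```

```text
t 7.65 loc [-47.4   0.9] z 21.6 rot [ 3.141 -0.005  2.965] F [0.8 0.3 0.3] Floc [0.8 0.4] w 75.9 g 0.0
```

View pics/p2.png

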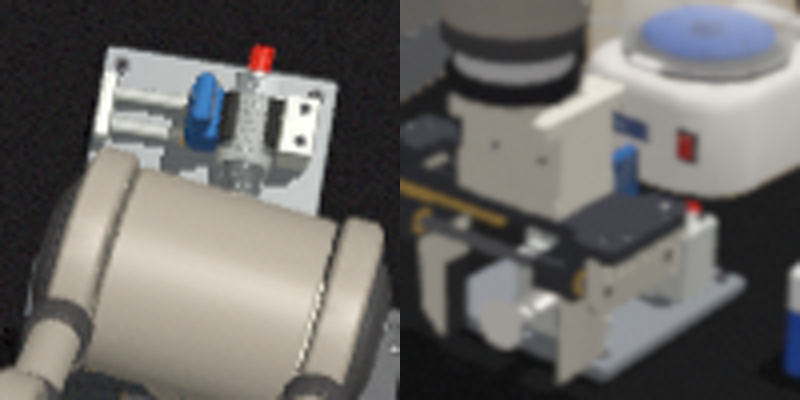

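```bash
python3 -m pendant '{"dp":[[-0.002,-0.001,-0.003],[-0.002,-0.001,-0.004],[-0.002,-0.001,-0.004]],"rotation":[[0,0,0],[0,0,0],[0,0,0]]}' 0.0918 >/dev/null
python3 - <<'E'
from h import *
st()
for n in("top","scene"):
    c=vision.capture(n); im=cv2.imread(f"pics/{n}0.png").astype(np.float32)
    xs=np.arange(-64,136,2.)
    prof=0
    for ang in (np.radians([-25,-12,0,12,25]) if n=="top" else np.radians([-5,5,15,25,35])):  # from vertical toward -y
        r=13.; pts=np.array([[*world([x,-r*np.sin(ang)]),45+r*np.cos(ang)] for x in xs])
        uv=proj(c,pts).astype(np.float32)
        prof=prof+cv2.remap(im,uv[None,:,0],uv[None,:,1],cv2.INTER_LINEAR)[0]/5
    B,G,R=prof.T
    print(n); print(" ".join(f"{x:.0f}:{g:.0f}/{r-g:.0f}" for x,g,r in zip(xs,G,R)))
E
```

```text
t 8.12 loc [-43.2  -0.1] z 28.3 rot [-3.141e+00  1.000e-03  2.966e+00] F [ 0.3 -0.  -0.9] Floc [0.4 0. ] w 91.3 g 0.0
top
-64:18/2 -62:24/2 -60:86/3 -58:171/4 -56:227/4 -54:238/3 -52:237/3 -50:233/3 -48:231/3 -46:235/3 -44:241/3 -42:241/3 -40:240/3 -38:235/2 -36:232/2 -34:230/3 -32:240/3 -30:240/3 -28:239/3 -26:238/2 -24:233/2 -22:236/2 -20:242/3 -18:242/3 -16:241/3 -14:239/3 -12:234/2 -10:238/2 -8:240/3 -6:242/2 -4:214/3 -2:166/2 0:170/-1 2:212/-2 4:193/-1 6:178/-0 8:177/0 10:178/-0 12:178/-1 14:178/-0 16:179/-0 18:177/0 20:175/-1 22:167/-0 24:173/-0 26:171/0 28:167/0 30:170/0 32:167/0 34:173/1 36:166/6 38:122/54 40:129/54 42:162/12 44:175/1 46:170/0 48:140/-1 50:109/-2 52:104/-2 54:102/-2 56:99/-3 58:106/-3 60:101/-3 62:104/-2 64:109/-3 66:136/-3 68:160/-3 70:166/-2 72:160/-2 74:165/-3 76:165/-3 78:168/-3 80:167/-2 82:158/-2 84:164/-2 86:161/-2 88:164/-3 90:164/-4 92:159/-3 94:164/-3 96:166/-3 98:163/-2 100:165/-3 102:160/-3 104:163/-3 106:166/-3 108:165/-3 110:165/-4 112:165/-2 114:168/14 116:97/70 118:53/118 120:46/135 122:45/136 124:42/133 126:43/129 128:33/103 130:24/44 132:25/
[... 296 characters left out ...]
10:166/-2 -8:161/-2 -6:161/-3 -4:167/-2 -2:176/-2 0:179/-2 2:177/-3 4:170/-3 6:161/-3 8:154/-3 10:148/-1 12:144/3 14:142/6 16:144/9 18:147/8 20:151/6 22:156/4 24:160/2 26:162/1 28:162/2 30:157/6 32:141/16 34:120/34 36:100/52 38:89/54 40:89/37 42:94/17 44:98/4 46:101/-2 48:103/-3 50:104/-3 52:103/-3 54:101/-3 56:101/-3 58:102/-3 60:103/-3 62:103/-2 64:104/-2 66:104/-2 68:106/-2 70:107/-3 72:107/-2 74:104/-2 76:99/-2 78:96/-2 80:95/-2 82:97/-2 84:100/-2 86:103/-2 88:103/-2 90:100/-2 92:98/-2 94:96/-2 96:96/-1 98:96/2 100:99/7 102:101/14 104:101/22 106:99/31 108:92/38 110:81/45 112:67/52 114:53/54 116:48/51 118:48/43 120:56/30 122:69/15 124:85/7 126:102/3 128:118/3 130:130/3 132:138/3 134:144/3
```

Profiles put the ring centre at x≈39.0 and the stopper's front edge at ≈66.1, so the draw needed is about 27.1 mm. The last picture showed the jaw shut and the fingers either side of the rod.

```bash
python3 -m pendant '{"dp":[[0,0,0.002],[0,0,0.002],[0,0,0.002],[0,0,0.002],[0,0,0.002],[0,0,0.002],[0,0,0.002],[0,0,0.002]],"rotation":[[0,0,0],[0,0,0],[0,0,0],[0,0,0],[0,0,0],[0,0,0],[0,0,0],[0,0,0]]}' 0 >/dev/null; python3 -c "
from h import *
st()"
python3 -m pendant '{"dp":[[0,0,0],[0,0,0],[0,0,0],[0,0,0],[0,0,0]],"rotation":[[0,0,0],[0,0,0],[0,0,0],[0,0,0],[0,0,0]]}' 0 >/dev/null; python3 -c "
from h import *
st()"
```

```text
t 9.22 loc [-43.5  -0. ] z 25.7 rot [3.142 0.    2.966] F [ 0.3  0.6 -0.7] Floc [0.2 0.6] w 16.4 g 0.0
t 9.85 loc [-43.6   0.1] z 25.7 rot [ 3.141 -0.     2.966] F [ 0.6  1.3 -0.3] Floc [0.4 1.4] w 13.3 g 30.0
```

Gripped (30 N). Drawing the first 15 mm.

```bash
python3 -m pendant '{"dp":[[0.001,0,0],[0.003,0,0],[0.005,0,0],[0.007,0,0],[0.009,0,0],[0.011,0,0],[0.013,0,0],[0.015,0,0]],"rotation":[[0,0,0],[0,0,0],[0,0,0],[0,0,0],[0,0,0],[0,0,0],[0,0,0],[0,0,0]]}' 0 >/dev/null; python3 -c "
from h import *
st()"
```

```text
t 10.85 loc [-57.2  -0.2] z 26.1 rot [-3.141e+00  3.000e-03  2.966e+00] F [ 7.4 -0.1 -1.4] Floc [7.3 1.2] w 13.5 g 30.0
```

```bash
python3 -m pendant '{"dp":[[0.002,0,0],[0.004,0,0],[0.006,0,0],[0.008,0,0],[0.01,0,0],[0.0115,0,0],[0.0115,0,0],[0.0115,0,0]],"rotation":[[0,0,0],[0,0,0],[0,0,0],[0,0,0],[0,0,0],[0,0,0],[0,0,0],[0,0,0]]}' 0 >/dev/null
python3 - <<'E'
from h import *
st(); s=vision.capture('scene');t=vision.capture('top')
b=s['pixels'][205:265,285:345]; a=t['pixels'][165:225,290:350]
z=np.hstack([cv2.resize(i,(400,400),interpolation=cv2.INTER_CUBIC) for i in(a,b)])
cv2.imwrite('pics/p3.png',z[:,:,::-1])
E
```

```text
t 11.85 loc [-67.2  -0.4] z 26.4 rot [-3.141  0.006  2.966] F [10.6 -0.2 -2.7] Floc [10.5  1.7] w 13.4 g 30.3
```

View pics/p3.png

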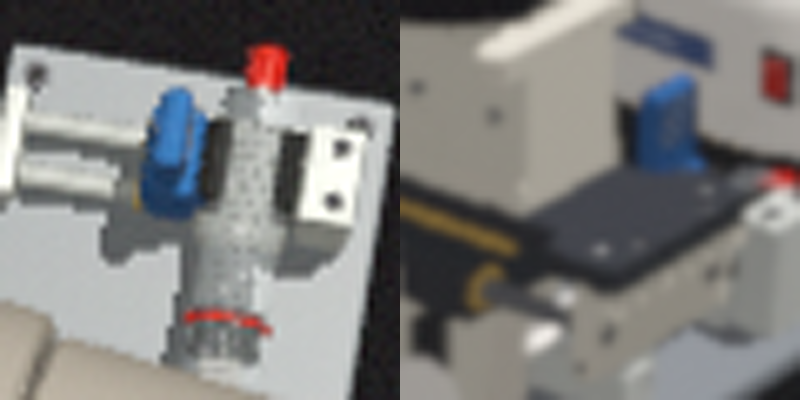

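The jaw is shut and the ring shows at (228,320) in the top half, with the stopper edge close to it. Measuring with the same profile as before.

Run:
```python
from h import *
im=0
for i in range(6):
    c=vision.capture("top"); im=im+c["pixels"].astype(np.float32)/6
xs=np.arange(22,72,1.); prof=0
for ang in np.radians([-25,-12,0,12,25]):
    uv=proj(c,np.array([[*world([x,-13*np.sin(ang)]),45+13*np.cos(ang)] for x in xs])).astype(np.float32)
    prof=prof+cv2.remap(im,uv[None,:,0],uv[None,:,1],cv2.INTER_LINEAR)[0]/5
print(" ".join(f"{x:.0f}:{g:.0f}/{r-g:.0f}" for x,r,g,_ in zip(xs,*prof.T)));st()
```

```text
22:185/-0 23:183/-0 24:167/-1 25:149/-1 26:137/-2 27:130/-2 28:123/-3 29:119/-3 30:120/-3 31:120/-2 32:120/-3 33:117/-3 34:115/-3 35:112/0 36:104/24 37:91/72 38:82/104 39:87/85 40:100/52 41:116/24 42:134/4 43:147/-3 44:153/-3 45:155/-4 46:158/-4 47:161/-3 48:161/-4 49:159/-4 50:156/-4 51:156/-3 52:160/-3 53:162/-4 54:160/-4 55:159/-4 56:157/-4 57:157/-4 58:158/-4 59:157/-4 60:155/-4 61:156/-3 62:161/-3 63:168/-3 64:173/-3 65:177/-3 66:182/-3 67:187/-3 68:188/-3 69:186/-3 70:180/-3 71:176/-3
t 12.25 loc [-67.2  -0.4] z 26.4 rot [-3.141  0.006  2.966] F [10.7  0.8 -3.5] Floc [10.4  2.7] w 13.4 g 30.3
```

```bash
python3 -m pendant '{"dp":[[0.001,0,0],[0.002,0,0],[0.003,0,0],[0.004,0,0],[0.0042,0,0],[0.0042,0,0],[0.0042,0,0],[0.0042,0,0]],"rotation":[[0,0,0],[0,0,0],[0,0,0],[0,0,0],[0,0,0],[0,0,0],[0,0,0],[0,0,0]]}' 0 >/dev/null
python3 - <<'E'
from h import *
im=0
for i in range(6):
    c=vision.capture("top"); im=im+c["pixels"].astype(np.float32)/6
xs=np.arange(12,50,1.); prof=0
for ang in np.radians([-25,-12,0,12,25]):
    uv=proj(c,np.array([[*world([x,-13*np.sin(ang)]),45+13*np.cos(ang)] for x in xs])).astype(np.float32)
    prof=prof+cv2.remap(im,uv[None,:,0],uv[None,:,1],cv2.INTER_LINEAR)[0]/5
print(" ".join(f"{x:.0f}:{g:.0f}/{r-g:.0f}" for x,r,g,_ in zip(xs,*prof.T)));st()
cv2.imwrite('pics/p4.png',cv2.resize(c['pixels'][165:225,290:350],(600,600),interpolation=cv2.INTER_CUBIC)[:,:,::-1])
E
```

```text
12:169/4 13:180/2 14:187/1 15:190/0 16:192/0 17:192/0 18:192/0 19:188/-0 20:178/-0 21:160/-1 22:142/-1 23:128/-2 24:118/-3 25:115/-3 26:117/-3 27:119/-3 28:116/-3 29:114/-3 30:117/-3 31:119/-3 32:119/-3 33:117/-3 34:115/-3 35:112/1 36:101/24 37:88/71 38:87/101 39:106/77 40:128/41 41:139/17 42:147/3 43:153/-3 44:155/-4 45:155/-4 46:158/-3 47:161/-3 48:161/-3 49:159/-4
t 13.55 loc [-70.6  -0.4] z 26.5 rot [-3.141  0.008  2.966] F [12.9 -0.7 -5.5] Floc [12.8  1.5] w 14.3 g 30.6
```

View pics/p4.png

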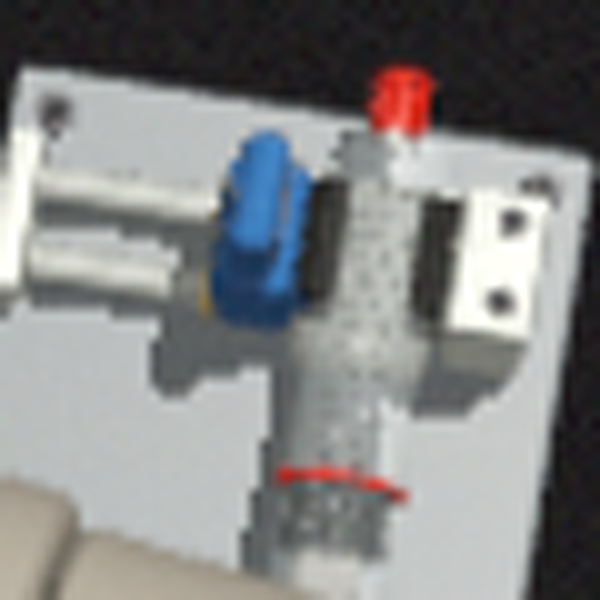

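The stopper's dark band now starts just at the ring (340,480), about 1 mm short, and the jaw is shut. One small nudge, then settle and check.

```bash
python3 -m pendant '{"dp":[[0.0008,0,0],[0.0008,0,0],[0.0008,0,0],[0.0008,0,0],[0.0008,0,0],[0.0008,0,0],[0.0008,0,0],[0.0008,0,0]],"rotation":[[0,0,0],[0,0,0],[0,0,0],[0,0,0],[0,0,0],[0,0,0],[0,0,0],[0,0,0]]}' 0 >/dev/null
python3 - <<'E'
from h import *
im=0
for i in range(6):
    c=vision.capture("top"); im=im+c["pixels"].astype(np.float32)/6
xs=np.arange(14,48,1.); prof=0
for ang in np.radians([-25,-12,0,12,25]):
    uv=proj(c,np.array([[*world([x,-13*np.sin(ang)]),45+13*np.cos(ang)] for x in xs])).astype(np.float32)
    prof=prof+cv2.remap(im,uv[None,:,0],uv[None,:,1],cv2.INTER_LINEAR)[0]/5
print(" ".join(f"{x:.0f}:{g:.0f}/{r-g:.0f}" for x,r,g,_ in zip(xs,*prof.T)));st();st()
E
```

```text
14:192/0 15:192/-0 16:193/-0 17:192/0 18:191/0 19:181/-0 20:166/-1 21:149/-1 22:135/-2 23:126/-3 24:120/-3 25:117/-3 26:119/-3 27:119/-3 28:116/-3 29:114/-3 30:116/-3 31:119/-3 32:120/-3 33:118/-3 34:117/-3 35:113/1 36:101/24 37:87/71 38:86/101 39:106/78 40:128/41 41:139/17 42:147/3 43:153/-3 44:155/-3 45:156/-4 46:158/-3 47:160/-3
t 14.85 loc [-71.4  -0.4] z 26.5 rot [-3.141  0.008  2.966] F [13.  -0.4 -4.2] Floc [12.8  1.9] w 13.8 g 30.9
t 14.85 loc [-71.4  -0.4] z 26.5 rot [-3.141  0.008  2.966] F [13.  -0.4 -4.2] Floc [12.8  1.9] w 13.8 g 30.9
```

Rear edge at 20.7 plus the 17.8 mm stopper length gives a front edge at 38.5, against the ring at 38.3. It is steady, so I'm handing in.

```bash
python3 -c "
from h import *
print(workorder.close_job())"
```

```text
the job is handed in; nothing more can be done
None
```

I handed the job in with the jaw shut on the barrel and the gripper holding the plunger; the stopper's front edge measured within about 0.5 mm of the red ring, but no verdict came back.

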